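Load piston blanks into the gauging crate

TASK

Load the three piston blanks standing on the blue crate's apron into its three cells, one per cell and upright: slide each in under the clear cover until it has pushed the cell's plunger fully home against the back wall. Feel for the stop and do not ram them, do not tip a piston over, and leave the oil bottle and the spanner where they are.

Things in the scene. Friction and masses are not known exactly. Their poses are not given: they have to be found in the camera images.
- crate: Fixed blue divided crate, open towards the robot. Origin: underside, middle of the plane of the cell mouths; +x into the cells, y across, z up. Floor 6 mm thick, level, x -190 to +116 mm, 380 mm wide; x < 0 is an open loading apron with 6 mm rims at its two sides only. Three cells, centres y -68, 0, 68 mm, 62 mm clear between 6 mm walls with rounded noses. Back wall's inner face x = 110 mm.
- cover (a point): Middle of the front edge of the clear cover's underside: crate x = 45 mm, y = 0, 85 mm above the floor. The cover, 5 mm thick, roofs all cells from here to the back wall. Cell walls are 45 mm high in front of it, 85 mm under it. A tool pointing straight down cannot follow a piston under it; fingers leaning forward from the apron side can.
- cell0 (a point): Where the centre of the underside of a fully home piston stands in the cell at crate y = -68 mm: on the floor (6 mm above the crate's underside), crate x = 79 mm. Axes as the crate.
- cell1 (a point): The same for the middle cell (crate y = 0).
- cell2 (a point): The same for the cell at crate y = +68 mm.
- plunger0 (a joint): Plunger at the back of cell0: black disc 28 mm across, centre 30 mm above the floor; its rod comes out behind as a tell-tale. In m: 0 = out towards the mouth (disc face at crate x = 92 mm), 0.012 = fully home (face at 104 mm, hard stop). No spring: a brake of about 3 N resists and it stays where pushed. Starts between 0 and 3 mm.
- plunger1 (a joint): The same for the middle cell, cell1. Sliding a piston and its plunger takes some 5 to 15 N in all; at the hard stop the force climbs steeply.
- plunger2 (a joint): The same for cell2.
- piston0: Loose plain aluminium piston blank: upright solid cylinder 50 mm diameter, 60 mm high, about 0.32 kg (varies), two thin dark grooves near the top. Origin: centre of its underside; z up along its axis. The three are identical and any may go in any cell. They slide on the apron; push low: above about 40 mm from the foot one may tip.
- piston1: Loose plain aluminium piston blank: upright solid cylinder 50 mm diameter, 60 mm high, about 0.32 kg (varies), two thin dark grooves near the top. Origin: centre of its underside; z up along its axis. The three are identical and any may go in any cell. They slide on the apron; push low: above about 40 mm from the foot one may tip.
- piston2: Loose plain aluminium piston blank: upright solid cylinder 50 mm diameter, 60 mm high, about 0.32 kg (varies), two thin dark grooves near the top. Origin: centre of its underside; z up along its axis. The three are identical and any may go in any cell. They slide on the apron; push low: above about 40 mm from the foot one may tip.
- oil: Bystander: white oil bottle 56 mm diameter, 150 mm high, standing on the bench left of the crate. Origin: centre of its underside.
- spanner: Bystander: steel spanner 170 mm long lying on the bench right of the crate, along its own x axis. Origin: about its middle, underside. Beyond it, at the right and past the crate, a dark steel gauging stand 80 mm high is fixed to the bench.
Not all that is in view belongs to the job. What is shaped like the piston0 but purple or yellow is not meant.

How it is judged:
By the outcome, as a careful person would: the job done as asked, in the order asked, and still so for the second after the job is handed in, with the robot touching nothing.
It also fails if it takes over 69 s, if anything falls off the work surface, if the arm or the gripper's body presses on something with over 40 N, if the wrist force passes 120 N, or if a joint passes its speed limit or range.

ROBOT

A 7-joint arm with a two-finger parallel gripper is mounted at the origin on the work surface. World frame = base frame: x ahead of the robot, y to its left, z up, the work surface at z = 0. Lengths are in m, angles in rad, forces in N, time in s.
With the tool pointing down it reaches from about 0.35 to 0.9 m from the base axis. Payload 7.2 kg.
Tool frame: the origin (TCP) lies between the finger pads, 19 mm behind the fingertips; this is the grasp point; z points along the fingers, y is the line along which they close (so a half turn about z gives the same grasp; the last joint's range is limited). The gripper opens to 88 mm and grips with 3 to 60 N. Pads are 20 mm wide; open, the fingers measure 115 mm over their backs; the gripper's body (75 mm by 178 mm) begins 61 mm behind the grasp point.
Start: joints at [1.161, 0.411, -0.013, 1.596, 0.006, 1.134, -0.082], TCP at [0.209, -0.589, 0.241] pointing down, gripper open.
Joint ranges: [-2.95, 2.95], [-0.29, 1.99], [-1.47, 1.44], [0.14, 2.54], [-1.03, 4.17], [0.13, 1.85], [-2.86, 2.86]. Speed limits (rad/s): [2.39, 2.39, 3.01, 3.01, 3.14, 3.14, 3.14].

INTERFACE

Orientations are given as [roll, pitch, yaw] about the fixed x, y, z axes, in that order (R = Rz(yaw) Ry(pitch) Rx(roll)).
In Python, from workcell import robot, read_camera gives the robot as it stands.
- The arm moves only by the tool servo_tool, never from a script. Its argument "plan" is a list of rows, each a list of 6 numbers: the shift along the tool's x, y, z in mm, then the turn, a rotation vector about the tool's x, y, z in rad. In form: [[x, y, z, rx, ry, rz], ...]. A call has 1 to 5 rows; each row shifts and turns the commanded pose from where the row before left it, along the tool's axes as they then stand; what a row does not reach is not made up. A row lasts 1/8 s, in which the tool goes at most 62.5 mm and 10.7 degrees, less where a joint would pass 70% of its speed; a pose out of reach is approached as far as the arm can. A call is refused whole if a number of a shift passes 62.5 or a number of a turn 0.188, either way. A call with a gripper value outside its range is refused whole. "gripper" is the opening, from 0 (shut) to 1 (fully open), set as the call begins (left out, the last holds). The fingers move at their own pace and stop on an object; "force" is the grip in N (left out, the last holds). Time passes only in rows, so rows that do not move let the fingers close. It gives the time, the measured TCP pose, the force, the opening and the grip force at its end, in the units of the state.
- robot.state(): the state, without advancing time (a new reading comes with each control period).
- read_camera(name): name is "side" or "top"; returns a dict with "img" (384x512x3 uint8, red, green, blue), "mtx" (3x3 intrinsics, pixels), "rvec" (rotation vector, rad) and "tvec" (3), from world to camera coordinates, as OpenCV has them. Camera axes: x right, y down, z forward; pixel columns grow to the right and rows downward; lengths in m; the calibration is good to about 2 mm. A picture is of the moment at which its call begins. There is no depth.
- robot.hand_in(): hands the job in; it is judged then, once.
The state is a dict: "time": time; "joint_positions": joint angles; "joint_velocities": joint speeds; "joint_torque": joint torques, N m; "position": TCP position; "orientation": TCP orientation; "force": force on the tool from outside, world axes, zero at the start; "torque": the same for the moment, N m; "opening": opening from 0.0 (shut) to 1.0 (fully open); "grip_force": force on a finger pad.
Only numpy, scipy, OpenCV 4.12 (cv2) and the standard library are available. Lean on these libraries where they do the work, as an engineer would, in place of code of your own. Each camera call takes 0.05 s, during which the arm holds its last target. There are 200 camera calls.

## Working session

There is one attempt and no reset: what is moved stays moved. The work goes in short steps, Python scripts to look and compute and a tool call to move; the robot and the scene stay as the last step left them, time stands still between calls to the robot, and variables do not carry over. Pictures are saved under pics/ and viewed, at most 10 in all, crops included, and the job is handed in when it is done.

Besides the shell and the picture viewer there is one more tool, called after ">>>" as name(argument=value, ...), one argument or row to a line, values as JSON. servo_tool: Moves the arm, as the interface text tells. Its arguments: {"type":"object","properties":{"plan":{"type":"array"},"gripper":{"type":"number"},"force":{"type":"number"}},"required":["plan"]}

```bash
mkdir -p pics; ls
python3 - <<'E'
from workcell import robot, read_camera
import cv2,numpy as np,pickle
for n in("side","top"):
    c=read_camera(n); cv2.imwrite(f"pics/{n}0.png",c["img"][...,::-1]); pickle.dump(c,open(f"{n}0.pkl","wb"))
    R=cv2.Rodrigues(c["rvec"])[0]; print(n,-R.T@np.ravel(c["tvec"]),R[2],c["mtx"][0])
s=robot.state();print(s)
E
```

```text
pics
side [ 0.4373516  -0.70158345  0.7403788 ] [ 0.11536735  0.72540804 -0.67858201] [348.22114238   0.         260.19595384]
top [0.31955112 0.02345521 1.28404075] [ 0.1763227   0.00788731 -0.98430082] [378.50197838   0.         249.27229674]
{'time': 0.1, 'joint_positions': array([ 1.16081319,  0.41178861, -0.01273803,  1.59695049,  0.00561475,
        1.13433065, -0.08221402]), 'joint_velocities': array([ 0.00017308,  0.00058774,  0.00073914, -0.00353086, -0.00170613,
       -0.00025459,  0.00057362]), 'joint_torque': array([ 3.19153209e-03, -5.89100325e+01,  6.43986147e-01, -2.91710258e+01,
       -5.37601823e-02,  1.44381417e-02,  3.32853506e-05]), 'position': array([ 0.20930857, -0.58844711,  0.24061658]), 'orientation': array([-3.14015518e+00,  1.05075601e-04,  3.41823441e-01]), 'force': array([ 0.11859005, -0.28961893,  0.8287062 ]), 'torque': array([0.03537326, 0.00967098, 0.03546419]), 'grip_force': 0.0, 'opening': 1.001271902300078}
```

View pics/top0.png

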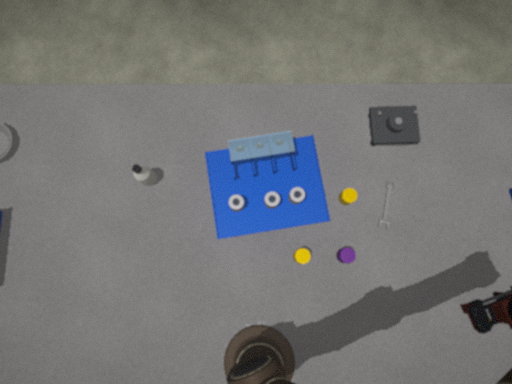

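View pics/side0.png

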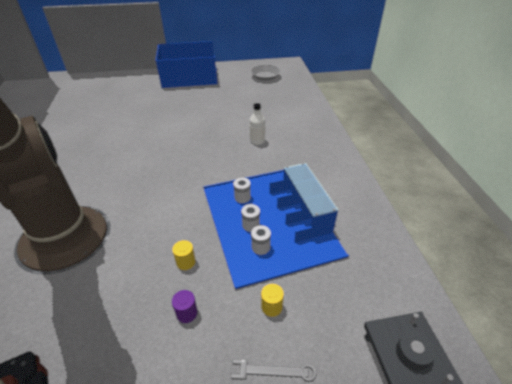

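Top view: the candidates are three white-ringed pistons at (236,202), (272,199) and (297,195). The decoys are yellow at (349,196) and (303,256), and purple at (347,255). The crate floor is the blue quad (206,151)-(313,137)-(328,219)-(218,237). The side view agrees, with pistons at (242,190), (251,217) and (261,240).

```bash
cat > h.py <<'E'
import cv2,numpy as np,pickle
def ray(c,uv,z):
    R=cv2.Rodrigues(np.array(c["rvec"],float))[0];t=np.ravel(c["tvec"]);o=-R.T@t
    uv=np.atleast_2d(uv).astype(float); d=np.c_[uv,np.ones(len(uv))]@np.linalg.inv(c["mtx"]).T@R
    return (o+d*((z-o[2])/d[:,2])[:,None])[:,:2]
def proj(c,P):
    return cv2.projectPoints(np.atleast_2d(P).astype(float),c["rvec"],c["tvec"],c["mtx"],None)[0][:,0]
def pistons(c,z=0.066):
    """white top rings -> centre by enclosing contour"""
    hsv=cv2.cvtColor(c["img"],cv2.COLOR_RGB2HSV)
    return hsv
E
python3 - <<'E'
from h import *
out=[]
for n in("top","side"):
    c=pickle.load(open(n+"0.pkl","rb")); im=c["img"]; hsv=cv2.cvtColor(im,cv2.COLOR_RGB2HSV)
    b=cv2.inRange(hsv,(105,150,60),(130,255,255))
    if n=="side": b[:150]=0
    k,l,st,_=cv2.connectedComponentsWithStats(b); i=1+np.argmax(st[1:,4]); m=(l==i).astype(np.uint8)
    ct=max(cv2.findContours(m,0,2)[0],key=cv2.contourArea)
    h=cv2.convexHull(ct); ap=cv2.approxPolyDP(h,4,True)[:,0]; print(n,ap.tolist())
    print(ray(c,ap,0.006).round(4).tolist()); print("rect",cv2.minAreaRect((ray(c,h[:,0],.006)*1000).astype(np.float32)))
    # non-blue inside hull = pistons
    hm=cv2.fillConvexPoly(np.zeros_like(m),h,1)
    w=((hsv[...,1]<60)&(hsv[...,2]>120)&(hm>0)).astype(np.uint8)
    for ct in cv2.findContours(w,0,2)[0]:
        a=cv2.contourArea(ct)
        if a>40:
            (x,y),r=cv2.minEnclosingCircle(ct); M=cv2.boundingRect(ct); print(a,(round(x,1),round(y,1)),round(r,1),M,ray(c,(x,y),.066).round(4))
    x0,y0=(195,120) if n=="top" else (195,150)
    cr=cv2.resize(im[y0:y0+133,x0:x0+160],None,fx=4.5,fy=4.5,interpolation=2); out.append(cr)
o=np.vstack([cv2.resize(v,(600,420))[:299] if 0 else v for v in out]); o=cv2.resize(np.hstack(out),(800,332)); cv2.imwrite("pics/crop.png",o[...,::-1])
E
```

```text
top [[312, 136], [328, 220], [218, 237], [206, 153]]
[[0.7466, -0.1864], [0.4504, -0.2326], [0.3924, 0.1383], [0.6844, 0.1854]]
rect ((568.4766235351562, -23.762100219726562), (302.35186767578125, 381.76934814453125), 9.35177993774414)
166.5 (236.1, 202.0) 7.9 (229, 195, 16, 15) [[0.5024 0.0759]]
166.5 (271.5, 198.5) 7.9 (264, 192, 16, 15) [[ 0.5141 -0.0392]]
168.0 (296.7, 194.2) 7.9 (289, 187, 16, 16) [[ 0.5285 -0.1216]]
side [[284, 171], [335, 212], [347, 255], [236, 287], [205, 187]]
[[0.658, 0.1803], [0.7669, -0.0299], [0.7492, -0.1853], [0.453, -0.2354], [0.394, 0.1402]]
rect ((590.1943359375, -20.318572998046875), (345.76068115234375, 385.39666748046875), 9.306910514831543)
231.5 (259.9, 232.3) 10.2 (250, 224, 21, 17) [[ 0.5286 -0.1247]]
101.5 (341.0, 234.5) 17.2 (334, 218, 13, 34) [[ 0.7303 -0.1636]]
177.0 (250.5, 211.5) 8.9 (242, 204, 18, 14) [[ 0.5149 -0.0477]]
127.0 (241.1, 183.5) 8.3 (233, 178, 17, 12) [[0.5032 0.0706]]
```

View pics/crop.png

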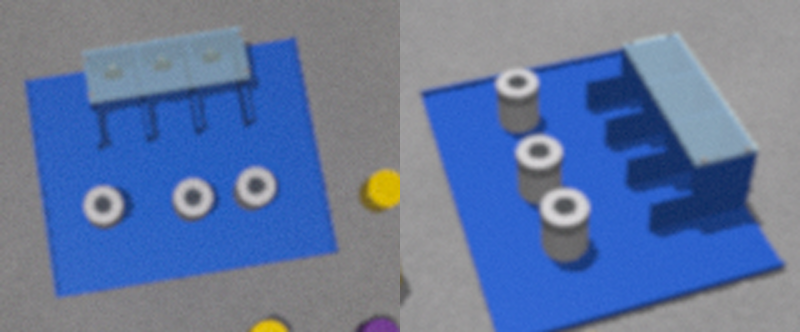

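The crop confirms three aluminium-grey pistons with white tops; the yellow and purple ones are rejected. The crate's yaw is about 9.1° and its origin is near (0.609,-0.018). Plan for each piston:

1. Grasp it across y with the tool leaning 0.5 rad forward.
2. Slide it to its cell mouth and release.
3. Push it home with nearly closed fingers straddling its back.

>>> servo_tool(
  plan=[
    [0, 0, 0, 0, 0, 0.183],
    [36, -46, 0, 0, 0, 0],
    [36, -46, 0, 0, 0, 0],
    [36, -46, 0, 0, 0, 0],
    [36, -46, 0, 0, 0, 0],
  ],
  gripper=0.82,
  force=15,
)

```text
time: 0.72
position: [0.3232, -0.3825, 0.2412]
orientation: [-3.141, 0.0, 0.159]
force: [1.2, -0.7, 0.5]
opening: 0.825
grip_force: 0.0
```

>>> servo_tool(
  plan=[
    [38, -45, 0, 0, 0, 0],
    [38, -45, 0, 0, 0, 0],
    [0, 0, 0, 0, 0.167, 0],
    [0, 0, 0, 0, 0.167, 0],
    [0, 0, 0, 0, 0.166, 0],
  ],
)

```text
time: 1.35
position: [0.3833, -0.2821, 0.2412]
orientation: [-3.138, -0.478, 0.16]
force: [0.6, 1.1, -0.5]
opening: 0.818
grip_force: 0.0
```

```bash
cat >> h.py <<'E'
from scipy.spatial.transform import Rotation as Ro
O=np.array([.6086,-.0175]); YAW=.159
u=np.array([np.cos(YAW),np.sin(YAW)]); v=np.array([-u[1],u[0]])
def cr(p): d=np.asarray(p)[...,:2]-O; return np.stack([d@u,d@v],-1)*1000
def rel(s,x,y,z,lean=.5):
    """crate-mm x,y and world mm z -> tool-frame shift mm, turn rad"""
    R=Ro.from_euler("xyz",s["orientation"]); w=np.r_[O+(x*u+y*v)/1000,z/1000]
    T=Ro.from_euler("xyz",[np.pi,0,YAW])*Ro.from_rotvec([0,lean,0])
    return (R.inv().apply(w-s["position"])*1000).round(1),(R.inv()*T).as_rotvec().round(3)
def where(s): return cr(s["position"]).round(1),round(s["position"][2]*1000,1)
E
python3 - <<'E'
from h import *
from workcell import robot
c=pickle.load(open("top0.pkl","rb"))
print("cover front corners",cr(ray(c,[(231,161.2),(295,151.2)],.096)))
print("pistons",cr(ray(c,[(236.1,202),(271.5,198.5),(296.7,194.2)],.066)))
s=robot.state();print(s["time"],where(s),s["orientation"],s["joint_positions"].round(2),s["force"]); print(rel(s,-95.5,-90,41))
E
```

```text
cover front corners [[  39.80321377  104.9213835 ]
 [  40.18939615 -105.3345923 ]]
pistons [[-90.10019571 109.11484035]
 [-96.7601525   -6.51071943]
 [-95.62257691 -90.01298578]]
1.35 (array([-264.4, -225.6]), np.float64(241.2)) [-3.13848046 -0.47780437  0.16039072] [ 0.94  0.05 -0.14  2.17 -0.59  0.73 -0.2 ] [ 0.58743792  1.08281419 -0.51005649]
(array([  58.1, -134.5,  255.9]), array([-0.004,  0.022,  0.001]))
```

>>> servo_tool(
  plan=[
    [19, -45, 26, 0, 0.02, 0],
    [19, -45, 26, 0, 0, 0],
    [20, -44.5, 26, 0, 0, 0],
    [0, 0, 28, 0, 0, 0],
    [0, 0, 0, 0, 0, 0],
  ],
)

```text
time: 1.98
position: [0.4609, -0.1313, 0.1736]
orientation: [-3.133, -0.491, 0.161]
force: [-0.8, -0.2, -0.5]
opening: 0.82
grip_force: 0.0
```

>>> servo_tool(
  plan=[
    [0, 0, 35, 0, 0, 0],
    [0, 0, 35, 0, 0, 0],
    [0, 0, 30, 0, 0, 0],
    [0, 0, 0, 0, 0, 0],
  ],
)

```text
time: 2.48
position: [0.5066, -0.1259, 0.0946]
orientation: [-3.129, -0.489, 0.157]
force: [-0.7, 0.2, -0.2]
opening: 0.822
grip_force: 0.0
```

```bash
cat > look.py <<'E'
import sys
from h import *
from workcell import robot,read_camera
s=robot.state();print(s["time"],where(s),s["orientation"].round(3),s["force"].round(1))
for a in sys.argv[2:]: print(a,*rel(s,*map(float,a.split(","))))
if sys.argv[1]!="-":
    o=[]
    for n in("top","side"):
        c=read_camera(n); x0,y0=(195,120) if n=="top" else (205,150)
        o.append(cv2.resize(c["img"][y0:y0+120,x0:x0+145],(400,331),interpolation=2))
    cv2.imwrite(f"pics/{sys.argv[1]}.png",np.hstack(o)[...,::-1])
E
python3 look.py l1 -95.5,-90,41
```

```text
2.475 (array([-117.9,  -90.9]), np.float64(94.6)) [-3.129 -0.489  0.157] [-0.7  0.2 -0.2]
-95.5,-90,41 [-5.4 -0.2 57.8] [-0.012  0.011 -0.002]
```

View pics/l1.png

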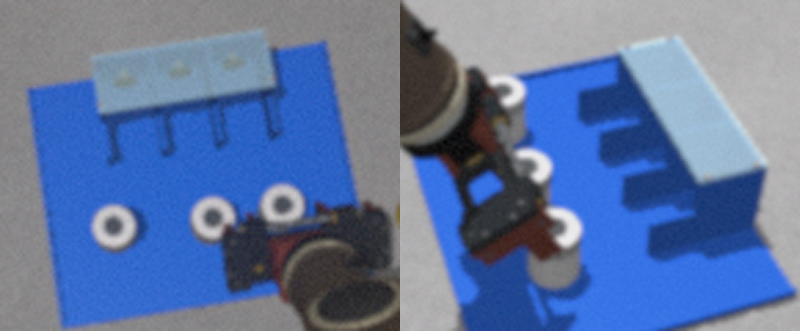

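The top view shows the fingers straddling the right-hand piston (crop px 282,205), with the left one clear of the middle piston. Descending.

>>> servo_tool(
  plan=[
    [-3, 0, 29, -0.012, 0.01, 0],
    [-2, 0, 28, 0, 0, 0],
    [0, 0, 0, 0, 0, 0],
  ],
)

```text
time: 2.95
position: [0.5357, -0.1308, 0.066]
orientation: [-3.121, -0.466, 0.159]
force: [-1.7, 1.2, -0.1]
opening: 0.82
grip_force: 0.0
```

>>> servo_tool(
  plan=[
    [0, 0, 0, 0, 0, 0],
    [0, 0, 0, 0, 0, 0],
    [0, 0, 0, 0, 0, 0],
  ],
  gripper=0.45,
)

```text
time: 3.32
position: [0.5352, -0.1293, 0.0662]
orientation: [-3.12, -0.466, 0.161]
force: [-2.4, 4.4, 7.5]
opening: 0.567
grip_force: 15.0
```

```bash
python3 look.py - -95.5,-90,41 -33,-68,41
```

```text
3.325 (array([-90.2, -98.8]), np.float64(66.2)) [-3.12  -0.466  0.161] [-2.4  4.4  7.5]
-95.5,-90,41 [-16.1  -8.4  20.3] [-0.022  0.034  0.001]
-33,-68,41 [ 39.8 -29.6  48.9] [-0.022  0.034  0.001]
```

```bash
python3 -c "
from workcell import robot
s=robot.state();print(s['joint_positions'].round(3),s['torque'].round(2),s['opening'])"
```

```text
[ 0.495  0.42  -0.257  2.253 -1.032  0.128 -0.118] [1.04 0.25 0.48] 0.5669480119407249
```

```bash
cat > kin.py <<'E'
import numpy as np
from scipy.spatial.transform import Rotation as Ro
from scipy.optimize import least_squares
D=[([1.16081,.41179,-.01274,1.59695,.00561,1.13433,-.08221],[.20931,-.58845,.24062],[-3.14015,.0001,.34182])]
from workcell import robot
s=robot.state(); D.append((s["joint_positions"],s["position"],s["orientation"]))
sg=None
def fk(q,p,sg):
    a=[s_*x for s_,x in zip(sg,q)]
    R1=Ro.from_euler("ZYZY",a[:4]); R2=R1*Ro.from_euler("ZYZ",a[4:])
    up=Ro.from_euler("ZY",a[:2])
    h,l1,l2,l3=p
    return np.array([0,0,h])+up.apply([0,0,l1])+R1.apply([0,0,l2])+R2.apply([0,0,l3]),R2
E
python3 - <<'E'
from kin import *
import itertools
best=[]
for sg in itertools.product([1,-1],repeat=7):
    if sg[1]<0 or sg[3]<0 or sg[5]<0: continue
    for off in(0,np.pi,np.pi/2,-np.pi/2):
      for o7 in (0,np.pi,np.pi/2,-np.pi/2):
        e=0
        for q,p,o in D:
            q=np.array(q,float);q[0]+=off*sg[0];q[6]+=o7*sg[6]
            e+=(fk(q,[0]*4,sg)[1].inv()*Ro.from_euler("xyz",o)).magnitude()
        best.append((e,sg,off,o7))
best.sort(key=lambda b:b[0]);print(best[:3])
e,sg,off,o7=best[0]
def res(p):
    r=[]
    for q,x,o in D:
        q=np.array(q,float);q[0]+=off*sg[0];r+=list(fk(q,p,sg)[0]-x)
    return r
s=least_squares(res,[.36,.42,.4,.25]);print(s.x,np.array(res(s.x)).round(4))
E
```

```text
Traceback (most recent call last):
  File "kin.py", line 10, in fk
    R1=Ro.from_euler("ZYZY",a[:4]); R2=R1*Ro.from_euler("ZYZ",a[4:])
  File "scipy/spatial/transform/_rotation.pyx", line 1413, in scipy.spatial.transform._rotation.Rotation.from_euler
ValueError: Expected axis specification to be a non-empty string of upto 3 characters, got ZYZY
```

```bash
sed -i 's/R1=Ro.from_euler("ZYZY",a\[:4\])/R1=Ro.from_euler("ZYZ",a[:3])*Ro.from_euler("Y",a[3])/' kin.py
cat >> kin.py <<'E'
D.append(([.94,.05,-.14,2.17,-.59,.73,-.2],[.3833,-.2821,.2412],[-3.13848,-.4778,.1604]))
def fit():
    import itertools
    b=None
    for t in itertools.product([1,-1],repeat=4):
        sg=(t[0],1,t[1],1,t[2],1,t[3])
        for a0 in(0,):
          for a1 in(0,np.pi/2,np.pi,-np.pi/2):
            def f(p):
                r=[]
                for q,x,o in D:
                    q=np.array(q,float);q[0]+=p[4];q[6]+=p[5]
                    y,R=fk(q,p[:4],sg);r+=list(y-x)+list((R.inv()*Ro.from_euler("xyz",o)).as_rotvec()*.3)
                return np.array(r)
            s=least_squares(f,[.36,.42,.4,.25,a0,a1])
            if b is None or s.cost<b[0]: b=(s.cost,sg,s.x,f(s.x))
    return b
E
python3 -c "
from kin import *
b=fit();print(b[0],b[1],b[2].round(4));print(b[3].round(3))"
```

```text
0.00010493697833780823 (-1, 1, -1, 1, -1, 1, -1) [0.2302 0.5512 0.4473 0.3045 0.0708 4.778 ]
[ 0.004  0.001  0.     0.    -0.    -0.002 -0.001 -0.001  0.001  0.01
 -0.     0.001  0.001  0.001 -0.002  0.009  0.001  0.001]
```

Run:
```python
from kin import *
from h import O,u,v,YAW
b=fit();sg,P=b[1],b[2]
lo=np.array([-2.95,-.29,-1.47,.14,-1.03,.13,-2.86])+.02;hi=np.array([2.95,1.99,1.44,2.54,4.17,1.85,2.86])-.02
rng=np.random.default_rng(0)
def ik(x,y,z,lean,seeds):
    w=np.r_[O+(x*u+y*v)/1000,z/1000];T=Ro.from_euler("xyz",[np.pi,0,YAW])*Ro.from_rotvec([0,lean,0])
    best=None
    for q0 in seeds:
        def f(q):
            qq=q.copy();qq[0]+=P[4];qq[6]+=P[5];p,R=fk(qq,P[:4],sg)
            return np.r_[(p-w)*5,(R.inv()*T).as_rotvec(),.002*(q-q0)]
        s=least_squares(f,np.clip(q0,lo,hi),bounds=(lo,hi),max_nfev=60)
        e=np.linalg.norm(s.fun[:6])
        if best is None or e<best[0]-1e-3: best=(e,s.x)
    return best
near=[np.array([.5,.5,0,2.1,0,.6,-.1]),np.array([.5,.42,-.25,2.25,-1,.15,-.1])]
flip=[np.array([.3,.5,0,2.3,3.1,.3,a]) for a in(2.5,-2.5,0)]+[np.array([.3,.5,.4,2.3,2.5,.3,-2]),np.array([.3,.5,-.4,2.3,3.8,.3,2])]
for x in(-95,-30,0,38):
  for y in(-68,68):
    for lean in(0,.2,.3,.4,.5,.7):
        r=[ik(x,y,41,lean,s) for s in(near,flip)]
        print(x,y,lean,*[(round(k[0],3),k[1].round(2).tolist()) for k in r])
```

```text
-95 -68 0 (np.float64(0.0), [-0.05, 0.53, 0.22, 2.0, -0.19, 0.63, -1.11]) (np.float64(0.0), [0.83, 0.78, -1.03, 2.0, 0.88, 0.9, -2.09])
-95 -68 0.2 (np.float64(0.0), [0.05, 0.47, 0.13, 2.13, -0.38, 0.38, -0.9]) (np.float64(0.0), [0.89, 0.7, -1.01, 2.13, 1.01, 0.62, -2.19])
-95 -68 0.3 (np.float64(0.0), [0.19, 0.45, -0.0, 2.2, -0.51, 0.25, -0.74]) (np.float64(0.0), [0.93, 0.69, -1.01, 2.2, 1.18, 0.51, -2.33])
-95 -68 0.4 (np.float64(0.007), [0.29, 0.45, -0.09, 2.26, -1.01, 0.15, -0.21]) (np.float64(0.0), [0.86, 0.6, -0.84, 2.26, 1.34, 0.28, -2.49])
-95 -68 0.5 (np.float64(0.091), [0.43, 0.45, -0.22, 2.26, -1.01, 0.15, -0.17]) (np.float64(0.0), [0.42, 0.46, -0.22, 2.32, 4.12, 0.15, 0.97])
-95 -68 0.7 (np.float64(0.253), [0.76, 0.51, -0.53, 2.26, -1.01, 0.15, -0.05]) (np.float64(0.0), [0.8, 0.59, -0.62, 2.43, 3.24, 0.4, 2.0])
-95 68 0 (np.float64(0.0), [-0.32, 0.49, 0.23, 2.07, -0.19, 0.6, -1.36]) (np.float64(0.0), [0.61, 0.76, -1.07, 2.07, 0.9, 0.88, -2.4])
-95 68 0.2 (np.float64(0.0), [-0.31, 0.44, 0.23, 2.21, -0.38, 0.33, -1.17]) (np.float64(0.0), [0.6, 0.64, -0.97, 2.21, 1.07, 0.59,
[... 4855 characters left out ...]
, -2.07])
38 68 0.2 (np.float64(0.0), [-0.33, 0.59, 0.24, 1.9, -0.33, 0.49, -1.27]) (np.float64(0.0), [0.44, 0.75, -0.86, 1.9, 0.93, 0.7, -2.35])
38 68 0.3 (np.float64(0.0), [-0.31, 0.57, 0.22, 1.97, -0.44, 0.34, -1.15]) (np.float64(0.0), [0.42, 0.7, -0.8, 1.97, 1.04, 0.55, -2.46])
38 68 0.4 (np.float64(0.0), [-0.24, 0.55, 0.13, 2.05, -0.59, 0.18, -0.99]) (np.float64(0.0), [0.42, 0.68, -0.77, 2.05, 1.28, 0.43, -2.69])
38 68 0.5 (np.float64(0.053), [-0.26, 0.54, 0.16, 2.08, -1.01, 0.15, -0.57]) (np.float64(0.024), [0.14, 0.57, -0.36, 2.13, 1.95, 0.15, 2.84])
38 68 0.7 (np.float64(0.243), [-0.2, 0.53, 0.1, 2.07, -1.01, 0.15, -0.54]) (np.float64(0.0), [0.19, 0.6, -0.41, 2.24, 2.81, 0.38, 2.02])
```

The 0.5 rad lean runs into the limits of joints 5 and 6 near the robot. I'll release, back up, grasp with a 0.15 lean, and lean more only when pushing deep.

>>> servo_tool(
  plan=[
    [0, 0, 0, 0, 0, 0],
    [0, 0, 0, 0, 0, 0],
    [-5, 0, -40, 0, 0, 0],
    [0, -8, -10, 0, -0.15, 0],
    [0, 0, 0, 0, -0.15, 0],
  ],
  gripper=0.82,
)

```text
time: 3.95
position: [0.5121, -0.1281, 0.1011]
orientation: [-3.107, -0.259, 0.166]
force: [0.8, 1.2, -0.5]
opening: 0.823
grip_force: 0.0
```

```bash
sed -i 's/lean=.5/lean=.15/' h.py; python3 look.py l2 -95.5,-90,41; python3 -c "
from workcell import robot
print(robot.state()['joint_positions'].round(2))"
```

```text
3.95 (array([-112.8,  -94. ]), np.float64(101.1)) [-3.107 -0.259  0.166] [ 0.8  1.2 -0.5]
-95.5,-90,41 [ 1.3 -1.7 62.6] [-0.036 -0.109  0.009]
[-0.03  0.35  0.31  2.16 -0.54  0.48 -0.67]
```

View pics/l2.png

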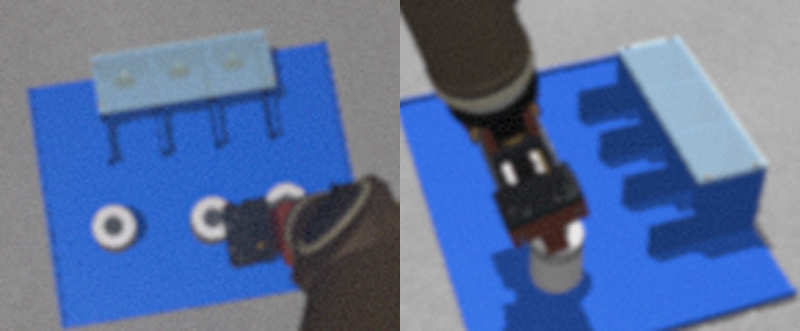

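All three pistons are still upright: the left one at (113,226), the middle one at (212,217), and the right one under the fingers. Correcting the lean, then descending.

>>> servo_tool(
  plan=[
    [-5, -2, 10, -0.036, -0.109, 0.009],
    [0, 0, 0, 0, 0, 0],
  ],
)

```text
time: 4.3
position: [0.5118, -0.1224, 0.0886]
orientation: [-3.139, -0.156, 0.168]
force: [-1.3, 0.4, 0.7]
opening: 0.814
grip_force: 0.0
```

```bash
python3 look.py - -95.5,-90,41
```

```text
4.3 (array([-112.2,  -88.2]), np.float64(88.6)) [-3.139 -0.156  0.168] [-1.3  0.4  0.7]
-95.5,-90,41 [ 9.1  2.1 49.6] [-0.004 -0.006  0.009]
```

>>> servo_tool(
  plan=[
    [4, 1, 17, 0, 0, 0.009],
    [4, 1, 16, 0, 0, 0],
    [1, 0, 16, 0, 0, 0],
    [0, 0, 0, 0, 0, 0],
  ],
)

```text
time: 4.8
position: [0.5266, -0.1242, 0.0409]
orientation: [-3.138, -0.152, 0.153]
force: [-0.8, -0.4, 0.4]
opening: 0.818
grip_force: 0.0
```

>>> servo_tool(
  plan=[
    [0, 0, 0, 0, 0, 0],
    [0, 0, 0, 0, 0, 0],
    [0, 0, 0, 0, 0, 0],
  ],
  gripper=0.45,
)

```text
time: 5.18
position: [0.5279, -0.1239, 0.0432]
orientation: [-3.14, -0.155, 0.154]
force: [0.1, -2.7, -0.3]
opening: 0.567
grip_force: 15.0
```

```bash
python3 look.py - -95.5,-68,41 -38,-68,41
```

```text
5.175 (array([-96.5, -92.3]), np.float64(43.2)) [-3.14  -0.155  0.154] [ 0.1 -2.7 -0.3]
-95.5,-68,41 [  0.5 -24.3   2.3] [-0.001 -0.005 -0.005]
-38,-68,41 [ 57.3 -24.6  11.2] [-0.001 -0.005 -0.005]
```

>>> servo_tool(
  plan=[
    [14, 0, 2, 0, 0, 0],
    [14, 0, 2, 0, 0, 0],
    [14, -8, 2, 0, 0, 0],
    [14, -8, 2, 0, 0, 0],
    [1, -8, 0, 0, 0, -0.005],
  ],
)

```text
time: 5.8
position: [0.5819, -0.0895, 0.0433]
orientation: [-3.14, -0.154, 0.161]
force: [-0.2, 0.7, -4.1]
opening: 0.567
grip_force: 15.0
```

>>> servo_tool(
  plan=[
    [0, 0, 0, 0, 0, 0],
    [0, 0, 0, 0, 0, 0],
  ],
)

```text
time: 6.05
position: [0.5802, -0.0913, 0.0435]
orientation: [-3.14, -0.153, 0.159]
force: [-0.9, 0.3, -2.7]
opening: 0.569
grip_force: 15.0
```

```bash
python3 look.py - -38,-68,41
```

```text
6.05 (array([-39.7, -68.4]), np.float64(43.5)) [-3.14  -0.153  0.159] [-0.9  0.3 -2.7]
-38,-68,41 [ 1.3 -0.4  2.7] [-0.001 -0.003 -0.   ]
```

>>> servo_tool(
  plan=[
    [0, 0, 1, 0, 0, 0],
    [0, 0, 0, 0, 0, 0],
    [0, 0, -20, 0, 0, 0],
    [-7, 0, -30, 0, 0, 0],
    [-27, 0, -28, 0, 0, 0],
  ],
  gripper=0.78,
)

```text
time: 6.68
position: [0.5369, -0.0987, 0.1168]
orientation: [-3.141, -0.156, 0.16]
force: [-0.8, 0.6, -0.1]
opening: 0.779
grip_force: 0.0
```

>>> servo_tool(
  plan=[
    [-27, 0, 0, 0, 0.09, 0],
    [-10, 0, 0, 0, 0.09, 0],
    [0, 0, 0, 0, 0, 0],
  ],
  gripper=0.2,
)

```text
time: 7.05
position: [0.4982, -0.1051, 0.1089]
orientation: [-3.139, -0.335, 0.155]
force: [0.6, -0.5, 0.6]
opening: 0.48
grip_force: 0.0
```

View pics/l3.png

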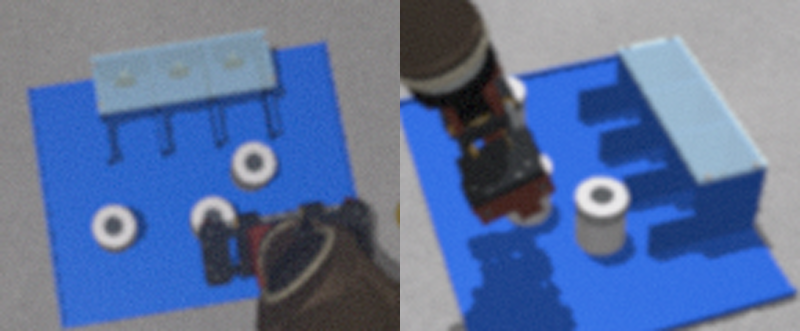

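The right piston, at crop (254,162), sits upright on the cell's midline. The fingers are behind it, so I'm descending to push.

>>> servo_tool(
  plan=[
    [5, 0, 25, 0, 0, 0],
    [5, -1, 25, 0, 0, 0],
    [0, 0, 21, 0, 0, 0],
    [0, 0, 0, 0, 0, 0],
  ],
)

```text
time: 7.65
position: [0.5332, -0.0972, 0.0431]
orientation: [-3.139, -0.332, 0.16]
force: [0.5, -0.8, -1.4]
opening: 0.202
grip_force: 0.0
```

```bash
L=.33 python3 look.py - -78,-68,45 0,-68,45 20,-68,45
```

```text
7.65 (array([-87.1, -66.7]), np.float64(43.1)) [-3.139 -0.332  0.16 ] [ 0.5 -0.8 -1.4]
-78,-68,45 [9.2 1.3 1.1] [-0.003 -0.002  0.001]
0,-68,45 [82.9  1.5 26.5] [-0.003 -0.002  0.001]
20,-68,45 [101.8   1.5  33.1] [-0.003 -0.002  0.001]
```

>>> servo_tool(
  plan=[
    [7, 1, 1, 0, 0, 0],
    [8, 0.5, 2.7, 0, 0, 0],
    [9, 0, 3, 0, 0, 0],
    [9, 0, 3, 0, 0, 0],
    [9, 0, 3, 0, 0, 0],
  ],
)

```text
time: 8.28
position: [0.5764, -0.0923, 0.046]
orientation: [-3.14, -0.334, 0.159]
force: [-3.1, -1.0, 2.8]
opening: 0.201
grip_force: 1.9
```

```bash
L=.35 python3 look.py - 20,-68,45
```

```text
8.275 (array([-43.7, -68.7]), np.float64(46.0)) [-3.14  -0.334  0.159] [-3.1 -1.   2.8]
20,-68,45 [59.8 -0.7 21.9] [-0.002  0.016  0.   ]
```

>>> servo_tool(
  plan=[
    [9.4, 0, 3.4, 0, 0.016, 0],
    [9.4, 0, 3.4, 0, 0, 0],
    [9.4, 0, 3.4, 0, 0, 0],
    [9.4, 0, 3.4, 0, 0, 0],
    [9.4, 0, 3.4, 0, 0, 0],
  ],
)

```text
time: 8.9
position: [0.6258, -0.0843, 0.0458]
orientation: [-3.14, -0.35, 0.159]
force: [-2.3, -0.1, 0.7]
opening: 0.199
grip_force: 1.3
```

>>> servo_tool(
  plan=[
    [5.6, 0, 2, 0, 0, 0],
    [5.6, 0, 2, 0, 0, 0],
    [3, 0, 1.1, 0, 0, 0],
  ],
)

```text
time: 9.28
position: [0.6402, -0.0819, 0.0458]
orientation: [-3.14, -0.35, 0.159]
force: [-2.3, -0.1, -0.7]
opening: 0.199
grip_force: 1.2
```

```bash
L=.38 python3 look.py l4 38,-68,46
```

```text
9.275 (array([ 21. , -68.6]), np.float64(45.8)) [-3.14  -0.35   0.159] [-2.3 -0.1 -0.7]
38,-68,46 [16.  -0.6  5.6] [-0.002  0.03   0.   ]
```

View pics/l4.png

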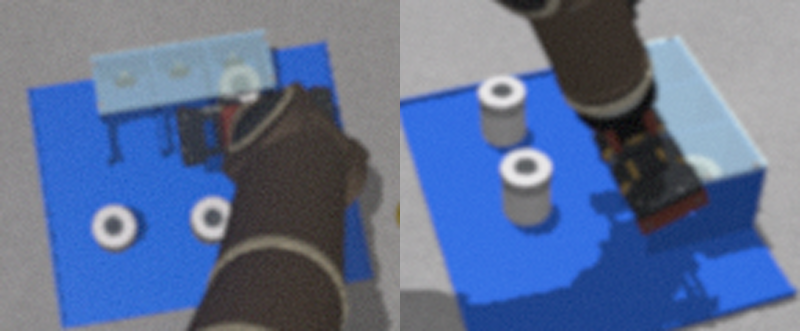

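The piston is upright, visible through the cover at crop (237,85). From here I push slowly and watch the force.

>>> servo_tool(
  plan=[
    [1.9, 0, 0.7, 0, 0.015, 0],
    [1.9, 0, 0.7, 0, 0.015, 0],
    [1.9, 0, 0.7, 0, 0, 0],
    [1.9, 0, 0.7, 0, 0, 0],
  ],
)

```text
time: 9.88
position: [0.6475, -0.0811, 0.0458]
orientation: [-3.139, -0.379, 0.158]
force: [-3.6, -0.8, -1.1]
opening: 0.199
grip_force: 2.3
```

>>> servo_tool(
  plan=[
    [1.4, 0, 0.5, 0, 0, 0],
    [1.4, 0, 0.5, 0, 0, 0],
    [1.4, 0, 0.5, 0, 0, 0],
  ],
)

```text
time: 10.25
position: [0.6511, -0.0803, 0.0455]
orientation: [-3.139, -0.378, 0.158]
force: [-6.2, -1.5, 0.6]
opening: 0.198
grip_force: 3.0
```

>>> servo_tool(
  plan=[
    [1.2, 0, 0.5, 0, 0, 0],
    [1.2, 0, 0.5, 0, 0, 0],
    [0.9, 0, 0.4, 0, 0, 0],
  ],
)

```text
time: 10.62
position: [0.6547, -0.0797, 0.0454]
orientation: [-3.139, -0.378, 0.159]
force: [-6.5, -0.8, 0.8]
opening: 0.197
grip_force: 3.2
```

>>> servo_tool(
  plan=[
    [0.9, 0, 0.4, 0, 0, 0],
    [0.9, 0, 0.4, 0, 0, 0],
  ],
)

```text
time: 10.88
position: [0.6566, -0.0794, 0.0454]
orientation: [-3.139, -0.378, 0.158]
force: [-7.5, -2.3, 1.5]
opening: 0.202
grip_force: 3.3
```

>>> servo_tool(
  plan=[
    [0.9, 0, 0.4, 0, 0, 0],
    [0.9, 0, 0.4, 0, 0, 0],
  ],
)

```text
time: 11.12
position: [0.6575, -0.0794, 0.0451]
orientation: [-3.139, -0.376, 0.158]
force: [-16.7, -2.4, 8.3]
opening: 0.199
grip_force: 7.2
```

>>> servo_tool(
  plan=[
    [0.7, 0, 0.3, 0, 0, 0],
    [0, 0, 0, 0, 0, 0],
  ],
)

```text
time: 11.38
position: [0.6576, -0.0794, 0.0451]
orientation: [-3.138, -0.375, 0.158]
force: [-16.8, -2.4, 9.8]
opening: 0.198
grip_force: 7.7
```

>>> servo_tool(
  plan=[
    [1.4, 0, 0.6, 0, 0, 0],
    [0, 0, 0, 0, 0, 0],
  ],
)

```text
time: 11.62
position: [0.6579, -0.0794, 0.0448]
orientation: [-3.138, -0.374, 0.157]
force: [-23.0, -2.7, 15.4]
opening: 0.199
grip_force: 11.2
```

The firm stop is at the expected place: 23 N with 0.3 mm of travel. Retreating and moving behind the middle piston.

>>> servo_tool(
  plan=[
    [-10, 0, -4, 0, 0, 0],
    [-28, 0, -11, 0, 0, 0],
    [-34, 0, -13, 0, 0, 0],
    [-15, 0, -54, 0, 0, 0],
    [-25, -30, -40, 0, 0, 0],
  ],
)

```text
time: 12.25
position: [0.5109, -0.0749, 0.1198]
orientation: [-3.141, -0.384, 0.155]
force: [1.0, 1.3, 0.8]
opening: 0.205
grip_force: 0.0
```

>>> servo_tool(
  plan=[
    [-30, -31, -14, 0, -0.11, 0],
    [0, 0, 0, 0, -0.11, 0],
    [0, 0, 0, 0, 0, 0],
  ],
)

```text
time: 12.62
position: [0.4811, -0.0486, 0.1203]
orientation: [-3.139, -0.181, 0.165]
force: [0.2, -1.0, 0.1]
opening: 0.201
grip_force: 0.0
```

```bash
L=.15 python3 look.py l5 -143,-6.5,45
python3 - <<'E'
from h import *
from workcell import read_camera
c=read_camera("top");hsv=cv2.cvtColor(c["img"],cv2.COLOR_RGB2HSV)
w=((hsv[...,1]<60)&(hsv[...,2]>120)).astype(np.uint8);w[:,:205]=0;w[:,330:]=0;w[:140]=0
for ct in cv2.findContours(w,0,2)[0]:
    if cv2.contourArea(ct)>40:
        p,r=cv2.minEnclosingCircle(ct);print(p,r,cr(ray(c,p,.066)))
E
```

```text
12.625 (array([-130.8,  -10.5]), np.float64(120.3)) [-3.139 -0.181  0.165] [ 0.2 -1.   0.1]
-143,-6.5,45 [-25.5  -3.9  71.9] [-0.004 -0.031  0.005]
(312.5, 337.5) 48.399478912353516 [[-540.27065295  -58.93276992]]
(277.5, 297.5) 22.770694732666016 [[-407.24414164   26.72009575]]
(329.0, 245.5) 24.500099182128906 [[-274.7738564  -162.09178755]]
(236.0410919189453, 202.1506805419922) 7.952688694000244 [[-90.5601861  109.37821227]]
(205.0, 261.5) 100.5000991821289 [[-263.01880683  234.87285009]]
(322.0, 176.5) 37.1652717590332 [[ -50.52882854 -182.55019794]]
(281.0, 147.0) 9.219644546508789 [[ 69.89323011 -66.63636417]]
(219.0, 145.5) 15.041708946228027 [[107.69066749 137.08242323]]
```

View pics/l5.png

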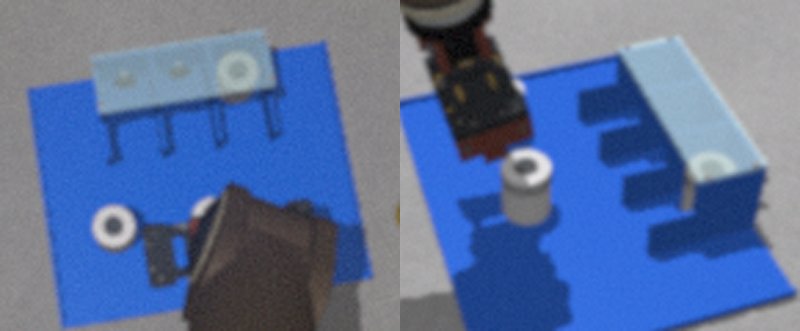

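Piston 0 stands upright under the cover at crop (238,70). The fingers are above and behind the middle piston, so I'm descending behind it.

>>> servo_tool(
  plan=[
    [-14, -2, 0, -0.004, -0.031, 0.005],
    [-10, -2, 4, 0, 0, 0],
    [0, 0, 24, 0, 0, 0],
    [0, 0, 24, 0, 0, 0],
    [0, 0, 20, 0, 0, 0],
  ],
)

```text
time: 13.4
position: [0.4634, -0.0482, 0.0429]
orientation: [-3.141, -0.145, 0.155]
force: [-0.1, 0.5, -0.3]
opening: 0.203
grip_force: 0.0
```

```bash
L=.15 python3 look.py - -143,-6.5,45 -93,0,45
```

```text
13.4 (array([-148.2,   -7.4]), np.float64(42.9)) [-3.141 -0.145  0.155] [-0.1  0.5 -0.3]
-143,-6.5,45 [ 5.4 -0.9 -1.3] [-0.     0.005 -0.004]
-93,0,45 [54.9 -7.6  5.9] [-0.     0.005 -0.004]
```

>>> servo_tool(
  plan=[
    [8, -1, 1, 0, 0, 0],
    [8, 0, 1, 0, 0, 0],
    [9, -1.5, 1.4, 0, 0, 0],
    [9, -1.5, 1.4, 0, 0, 0],
    [9, -1.5, 1.4, 0, 0, 0],
  ],
)

```text
time: 14.02
position: [0.507, -0.0354, 0.0443]
orientation: [-3.14, -0.145, 0.156]
force: [-3.8, -1.6, 0.9]
opening: 0.198
grip_force: 1.9
```

```bash
L=.33 python3 look.py - -60,1,46 20,0,46
```

```text
14.025 (array([-103.2,   -1.6]), np.float64(44.3)) [-3.14  -0.145  0.156] [-3.8 -1.6  0.9]
-60,1,46 [43.  -2.7  4.6] [-0.     0.185 -0.003]
20,0,46 [122.1  -2.   16.2] [-0.     0.185 -0.003]
```

>>> servo_tool(
  plan=[
    [8.5, -0.6, 1.2, 0, 0.035, 0],
    [8.5, -0.6, 1.5, 0, 0.035, 0],
    [8.4, -0.5, 1.8, 0, 0.035, 0],
    [8.3, -0.5, 2.1, 0, 0.035, 0],
    [8.3, 0, 2.4, 0, 0.035, 0],
  ],
)

```text
time: 14.65
position: [0.5492, -0.0264, 0.0443]
orientation: [-3.14, -0.321, 0.156]
force: [-1.2, -0.3, -2.0]
opening: 0.198
grip_force: 1.0
```

```bash
L=.33 python3 look.py l6 20,0,46
```

```text
14.65 (array([-60.1,   0.7]), np.float64(44.3)) [-3.14  -0.321  0.156] [-1.2 -0.3 -2. ]
20,0,46 [76.5  0.4 23.7] [-0.     0.009 -0.003]
```

View pics/l6.png

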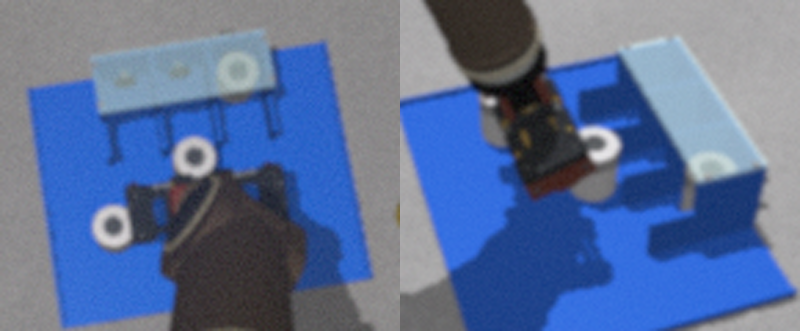

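The middle piston, at crop (194,157), is entering the mouth of cell 1 centred between the walls. Continuing to push.

>>> servo_tool(
  plan=[
    [9.4, 0, 3, 0, 0.01, 0],
    [9.4, 0, 3.1, 0, 0, 0],
    [9.4, 0, 3.1, 0, 0, 0],
    [9.4, 0, 3.1, 0, 0, 0],
    [9.4, 0, 3.1, 0, 0, 0],
  ],
)

```text
time: 15.38
position: [0.5983, -0.019, 0.0449]
orientation: [-3.141, -0.33, 0.156]
force: [-1.6, 0.1, -1.1]
opening: 0.2
grip_force: 0.9
```

>>> servo_tool(
  plan=[
    [7, 0, 2.4, 0, 0.01, 0],
    [7, 0, 2.5, 0, 0.01, 0],
    [7, 0, 2.6, 0, 0.01, 0],
    [4, 0, 1.5, 0, 0.01, 0],
    [0, 0, 0, 0, 0, 0],
  ],
)

```text
time: 16.0
position: [0.6239, -0.0153, 0.0448]
orientation: [-3.14, -0.371, 0.155]
force: [-1.0, 0.5, -1.2]
opening: 0.2
grip_force: 0.8
```

```bash
L=.375 python3 look.py - 38.5,0,45
```

```text
16.0 (array([15.4, -0.3]), np.float64(44.8)) [-3.14  -0.371  0.155] [-1.   0.5 -1.2]
38.5,0,45 [21.6 -0.3  8.2] [ 0.     0.004 -0.004]
```

Stop expected at about x = 38.5; 23 mm to go.

>>> servo_tool(
  plan=[
    [2.8, 0, 1.1, 0, 0, 0],
    [2.8, 0, 1.1, 0, 0, 0],
    [2.8, 0, 1.1, 0, 0, 0],
    [1.9, 0, 0.7, 0, 0, 0],
    [1.9, 0, 0.7, 0, 0, 0],
  ],
)

```text
time: 16.62
position: [0.6362, -0.0131, 0.0446]
orientation: [-3.14, -0.369, 0.155]
force: [-8.5, -1.4, 2.9]
opening: 0.197
grip_force: 3.8
```

>>> servo_tool(
  plan=[
    [1.4, 0, 0.6, 0, 0, 0],
    [1.4, 0, 0.6, 0, 0, 0],
    [1.4, 0, 0.6, 0, 0, 0],
  ],
)

```text
time: 17.0
position: [0.6397, -0.0127, 0.0444]
orientation: [-3.14, -0.368, 0.155]
force: [-10.9, -2.0, 6.3]
opening: 0.201
grip_force: 4.8
```

>>> servo_tool(
  plan=[
    [0.9, 0, 0.4, 0, 0, 0],
    [0.9, 0, 0.4, 0, 0, 0],
  ],
)

```text
time: 17.25
position: [0.6417, -0.0124, 0.0444]
orientation: [-3.14, -0.368, 0.155]
force: [-10.7, -2.3, 6.5]
opening: 0.196
grip_force: 5.0
```

```bash
L=.375 python3 look.py - 38.5,0,45
```

```text
17.25 (array([33.5, -0.2]), np.float64(44.4)) [-3.14  -0.368  0.155] [-10.7  -2.3   6.5]
38.5,0,45 [ 4.9 -0.2  1.2] [-0.     0.007 -0.004]
```

>>> servo_tool(
  plan=[
    [0.9, 0, 0.4, 0, 0, 0],
    [0.9, 0, 0.4, 0, 0, 0],
  ],
)

```text
time: 17.5
position: [0.6436, -0.0121, 0.0443]
orientation: [-3.14, -0.368, 0.155]
force: [-11.1, -1.3, 7.1]
opening: 0.2
grip_force: 5.2
```

>>> servo_tool(
  plan=[
    [0.9, 0, 0.4, 0, 0, 0],
    [0.9, 0, 0.4, 0, 0, 0],
  ],
)

```text
time: 17.75
position: [0.6455, -0.0118, 0.0443]
orientation: [-3.14, -0.368, 0.155]
force: [-11.4, -1.1, 8.3]
opening: 0.198
grip_force: 5.4
```

>>> servo_tool(
  plan=[
    [0.8, 0, 0.3, 0, 0, 0],
    [0.7, 0, 0.3, 0, 0, 0],
  ],
)

```text
time: 18.0
position: [0.6465, -0.0116, 0.0441]
orientation: [-3.139, -0.367, 0.155]
force: [-16.1, -1.9, 11.7]
opening: 0.2
grip_force: 7.8
```

>>> servo_tool(
  plan=[
    [0.7, 0, 0.3, 0, 0, 0],
    [0.7, 0, 0.3, 0, 0, 0],
  ],
)

```text
time: 18.25
position: [0.6468, -0.0116, 0.0438]
orientation: [-3.138, -0.365, 0.154]
force: [-21.7, -3.0, 16.0]
opening: 0.201
grip_force: 11.0
```

Cell 1 is at its stop: 22 N at x = 38.6, matching cell 0. Moving to the left piston.

>>> servo_tool(
  plan=[
    [-10, 0, -4, 0, 0, 0],
    [-28, 0, -11, 0, 0, 0],
    [-32, 0, -12, 0, 0, 0],
    [-3, 0, -50, 0, 0, 0],
    [3, -36, -25, 0, 0, 0],
  ],
  gripper=0.2,
)

```text
time: 18.88
position: [0.5442, 0.0054, 0.1163]
orientation: [-3.141, -0.374, 0.148]
force: [0.4, 0.7, 0.1]
opening: 0.199
grip_force: 0.0
```

>>> servo_tool(
  plan=[
    [-17, -36, -9, 0, -0.11, 0],
    [-17, -36, -3, 0, -0.11, 0],
    [0, 0, 0, 0, 0, 0],
  ],
  gripper=0.84,
)

```text
time: 19.25
position: [0.4987, 0.0771, 0.1154]
orientation: [-3.139, -0.157, 0.163]
force: [0.2, 0.8, -0.6]
opening: 0.505
grip_force: 0.0
```

```bash
L=.15 python3 look.py - -90.5,109,41
```

```text
19.25 (array([-93.6, 110.8]), np.float64(115.4)) [-3.139 -0.157  0.163] [ 0.2  0.8 -0.6]
-90.5,109,41 [-8.6  2.  73.9] [-0.003 -0.007  0.004]
```

>>> servo_tool(
  plan=[
    [-8, 2, 0, 0, 0, 0],
    [0, 0, 10, 0, 0, 0],
    [0, 0, 22, 0, 0, 0],
    [0, 0, 22, 0, 0, 0],
    [0, 0, 18, 0, 0, 0],
  ],
)

```text
time: 19.88
position: [0.5011, 0.07, 0.0409]
orientation: [-3.14, -0.155, 0.153]
force: [0.3, -0.2, 0.3]
opening: 0.841
grip_force: 0.0
```

>>> servo_tool(
  plan=[
    [0, 0, 0, 0, 0, 0],
    [0, 0, 0, 0, 0, 0],
    [0, 0, 0, 0, 0, 0],
  ],
  gripper=0.45,
)

```text
time: 20.25
position: [0.5014, 0.0715, 0.0429]
orientation: [-3.139, -0.156, 0.155]
force: [-0.4, -1.3, -2.1]
opening: 0.567
grip_force: 15.0
```

```bash
L=.15 python3 look.py - -90.5,109,41 -45,68,43
```

```text
20.25 (array([-91.7, 104.9]), np.float64(42.9)) [-3.139 -0.156  0.155] [-0.4 -1.3 -2.1]
-90.5,109,41 [ 0.9 -4.1  2. ] [-0.002 -0.006 -0.004]
-45,68,43 [46.3 36.7  7.1] [-0.002 -0.006 -0.004]
```

>>> servo_tool(
  plan=[
    [9, 7, 1.5, 0, 0, 0],
    [9, 7.5, 1.5, 0, 0, 0],
    [9, 7.5, 1.5, 0, 0, 0],
    [10, 7.5, 1.5, 0, 0, 0],
    [9, 7.2, 1.1, 0, 0, -0.004],
  ],
)

```text
time: 20.88
position: [0.5537, 0.0424, 0.0426]
orientation: [-3.14, -0.156, 0.16]
force: [-0.5, -1.0, -0.5]
opening: 0.565
grip_force: 15.0
```

>>> servo_tool(
  plan=[
    [0, 0, 0, 0, 0, 0],
    [0, 0, 0, 0, 0, 0],
  ],
)

```text
time: 21.12
position: [0.5536, 0.042, 0.0426]
orientation: [-3.141, -0.157, 0.159]
force: [0.6, -1.3, 0.4]
opening: 0.57
grip_force: 15.0
```

```bash
L=.15 python3 look.py - -45,68,42
```

```text
21.125 (array([-44.9,  67.5]), np.float64(42.6)) [-3.141 -0.157  0.159] [ 0.6 -1.3  0.4]
-45,68,42 [-0.2 -0.5  0.6] [-0.001 -0.007  0.   ]
```

>>> servo_tool(
  plan=[
    [0, 0, 0, 0, 0, 0],
    [0, 0, 0, 0, 0, 0],
    [0, 0, -20, 0, 0, 0],
    [-7, 0, -30, 0, 0, 0],
    [-27, 0, -28, 0, 0, 0],
  ],
  gripper=0.8,
)

```text
time: 21.75
position: [0.5082, 0.0355, 0.115]
orientation: [-3.141, -0.156, 0.161]
force: [0.2, 0.3, 0.4]
opening: 0.801
grip_force: 0.0
```

>>> servo_tool(
  plan=[
    [-27, 0, 0, 0, 0.05, 0],
    [-6, 0, 0, 0, 0.05, 0],
    [0, 0, 0, 0, 0, 0],
    [0, 0, 0, 0, 0, 0],
  ],
  gripper=0.2,
)

```text
time: 22.25
position: [0.4765, 0.0304, 0.1091]
orientation: [-3.14, -0.255, 0.16]
force: [0.5, 0.7, -0.1]
opening: 0.383
grip_force: 0.0
```

```bash
L=.26 python3 look.py - -96,68,44;python3 - <<'E'
from h import *
from workcell import read_camera
c=read_camera("top");hsv=cv2.cvtColor(c["img"],cv2.COLOR_RGB2HSV)
w=((hsv[...,1]<60)&(hsv[...,2]>120)).astype(np.uint8);w[:,:205]=0;w[:,330:]=0;w[:140]=0
for ct in cv2.findContours(w,0,2)[0]:
    if 40<cv2.contourArea(ct)<260:
        p,r=cv2.minEnclosingCircle(ct);print(p,r,cr(ray(c,p,.066)))
E
```

```text
22.25 (array([-122.8,   68.2]), np.float64(109.1)) [-3.14  -0.255  0.16 ] [ 0.5  0.7 -0.1]
-96,68,44 [ 9.5  0.3 69.8] [-0.002  0.005  0.001]
(244.0, 307.5) 21.00605010986328 [[-420.743027    134.29221582]]
(246.37930297851562, 186.48275756835938) 7.852034091949463 [[-44.54945289  68.15685331]]
(280.53570556640625, 147.0) 9.57693099975586 [[ 70.13738136 -65.10720913]]
(259.9166564941406, 149.0833282470703) 9.319293975830078 [[73.86746855  3.98709734]]
(219.5, 145.5) 15.508162498474121 [[107.42683111 135.43031666]]
```

The camera puts piston 2 at (-44.5, 68.2), centred on its cell. Descending behind it and pushing.

>>> servo_tool(
  plan=[
    [5, 0, 24, 0, 0, 0],
    [4, 0, 24, 0, 0, 0],
    [0, 0, 22, 0, 0, 0],
    [0, 0, 0, 0, 0, 0],
  ],
)

```text
time: 22.8
position: [0.5017, 0.0341, 0.0419]
orientation: [-3.14, -0.252, 0.159]
force: [-0.4, -1.4, -0.4]
opening: 0.201
grip_force: 0.0
```

>>> servo_tool(
  plan=[
    [7, 0, 1, 0, 0, 0],
    [8, 0, 2, 0, 0, 0],
    [9, 0, 2.4, 0, 0.01, 0],
    [9, 0, 2.5, 0, 0.02, 0],
    [9, 0, 2.7, 0, 0.02, 0],
  ],
)

```text
time: 23.42
position: [0.5448, 0.0416, 0.0441]
orientation: [-3.14, -0.306, 0.16]
force: [-3.3, -1.0, 1.1]
opening: 0.201
grip_force: 1.3
```

```bash
L=.33 python3 look.py - -10,68,45
```

```text
23.425 (array([-53.7,  68.4]), np.float64(44.1)) [-3.14  -0.306  0.16 ] [-3.3 -1.   1.1]
-10,68,45 [41.9  0.5 12.3] [-0.002  0.024  0.001]
```

>>> servo_tool(
  plan=[
    [9.4, 0, 2.9, 0, 0.01, 0],
    [9.4, 0, 3, 0, 0.01, 0],
    [9.4, 0, 3.1, 0, 0.01, 0],
    [9.4, 0, 3.2, 0, 0, 0],
    [9.4, 0, 3.2, 0, 0, 0],
  ],
)

```text
time: 24.05
position: [0.5941, 0.0493, 0.0443]
orientation: [-3.14, -0.335, 0.16]
force: [-1.1, 0.0, -1.5]
opening: 0.197
grip_force: 0.6
```

>>> servo_tool(
  plan=[
    [7, 0, 2.4, 0, 0.01, 0],
    [6, 0, 2.1, 0, 0.01, 0],
    [4, 0, 1.4, 0, 0.01, 0],
    [0, 0, 0, 0, 0, 0],
  ],
)

```text
time: 24.55
position: [0.611, 0.052, 0.0445]
orientation: [-3.14, -0.365, 0.159]
force: [-0.3, 1.4, -1.8]
opening: 0.204
grip_force: 0.5
```

```bash
L=.37 python3 look.py - 38.5,68,45
```

```text
24.55 (array([13.4, 68.2]), np.float64(44.5)) [-3.14  -0.365  0.159] [-0.3  1.4 -1.8]
38.5,68,45 [23.6  0.3  8.5] [-0.002  0.005  0.   ]
```

>>> servo_tool(
  plan=[
    [2.8, 0, 1, 0, 0.005, 0],
    [2.8, 0, 1, 0, 0, 0],
    [2.8, 0, 1, 0, 0, 0],
    [2.8, 0, 1, 0, 0, 0],
    [1.9, 0, 0.7, 0, 0, 0],
  ],
)

```text
time: 25.18
position: [0.6239, 0.0543, 0.0443]
orientation: [-3.14, -0.368, 0.16]
force: [-6.8, -1.3, 2.1]
opening: 0.2
grip_force: 3.2
```

>>> servo_tool(
  plan=[
    [1.5, 0, 0.6, 0, 0, 0],
    [1.5, 0, 0.6, 0, 0, 0],
    [1.4, 0, 0.6, 0, 0, 0],
  ],
)

```text
time: 25.55
position: [0.6279, 0.0549, 0.0441]
orientation: [-3.139, -0.367, 0.159]
force: [-9.1, -1.6, 3.7]
opening: 0.201
grip_force: 3.8
```

>>> servo_tool(
  plan=[
    [1, 0, 0.4, 0, 0, 0],
    [1, 0, 0.4, 0, 0, 0],
  ],
)

```text
time: 25.8
position: [0.63, 0.0552, 0.0441]
orientation: [-3.139, -0.367, 0.159]
force: [-8.3, -0.6, 3.5]
opening: 0.202
grip_force: 3.8
```

```bash
L=.37 python3 look.py - 38.5,68,45
```

```text
25.8 (array([32.6, 68.4]), np.float64(44.1)) [-3.139 -0.367  0.159] [-8.3 -0.6  3.5]
38.5,68,45 [5.8 0.4 1.3] [-0.002  0.003  0.   ]
```

>>> servo_tool(
  plan=[
    [1, 0, 0.4, 0, 0, 0],
    [1, 0, 0.4, 0, 0, 0],
  ],
)

```text
time: 26.05
position: [0.6321, 0.0555, 0.0441]
orientation: [-3.139, -0.367, 0.159]
force: [-8.3, -1.1, 4.4]
opening: 0.206
grip_force: 3.8
```

>>> servo_tool(
  plan=[
    [1, 0, 0.4, 0, 0, 0],
    [1, 0, 0.4, 0, 0, 0],
  ],
)

```text
time: 26.3
position: [0.6343, 0.0559, 0.0441]
orientation: [-3.139, -0.367, 0.159]
force: [-8.2, -1.5, 4.2]
opening: 0.2
grip_force: 3.9
```

>>> servo_tool(
  plan=[
    [0.7, 0, 0.3, 0, 0, 0],
    [0.7, 0, 0.3, 0, 0, 0],
  ],
)

```text
time: 26.55
position: [0.6352, 0.056, 0.0439]
orientation: [-3.139, -0.366, 0.159]
force: [-12.0, -2.3, 8.7]
opening: 0.198
grip_force: 6.0
```

>>> servo_tool(
  plan=[
    [0.8, 0, 0.3, 0, 0, 0],
    [0.7, 0, 0.3, 0, 0, 0],
  ],
)

```text
time: 26.8
position: [0.6355, 0.056, 0.0436]
orientation: [-3.138, -0.364, 0.159]
force: [-19.5, -2.9, 15.0]
opening: 0.197
grip_force: 9.7
```

>>> servo_tool(
  plan=[
    [0.7, 0, 0.3, 0, 0, 0],
    [0.5, 0, 0.2, 0, 0, 0],
  ],
)

```text
time: 27.05
position: [0.6358, 0.0561, 0.0433]
orientation: [-3.138, -0.363, 0.159]
force: [-23.9, -4.0, 19.2]
opening: 0.201
grip_force: 12.2
```

Hard stop again, at the same depth. Retreating clear of everything and taking the final look.

>>> servo_tool(
  plan=[
    [-10, 0, -4, 0, 0, 0],
    [-28, 0, -11, 0, 0, 0],
    [-34, 0, -13, 0, 0, 0],
    [-30, 0, -45, 0, 0, 0],
    [-30, 0, -45, 0, 0, 0],
  ],
)

```text
time: 27.68
position: [0.4761, 0.0295, 0.1075]
orientation: [-3.14, -0.371, 0.158]
force: [0.2, 0.7, 0.9]
opening: 0.205
grip_force: 0.0
```

>>> servo_tool(
  plan=[
    [-35, 0, -35, 0, -0.15, 0],
    [0, 0, 0, 0, -0.1, 0],
    [0, 0, 0, 0, 0, 0],
  ],
)

```text
time: 28.05
position: [0.4513, 0.0303, 0.1207]
orientation: [-3.135, -0.18, 0.168]
force: [0.4, -1.2, -0.4]
opening: 0.201
grip_force: 0.0
```

```bash
python3 look.py l7
python3 - <<'E'
from h import *
from workcell import read_camera
c=read_camera("top")
# expected home ring-top centres vs observed positions
for y in(-68,0,68):
    w=np.r_[O+(79*u+y*v)/1000,.066];print(proj(c,w).round(1))
im=c["img"][125:175,215:315];a=cv2.resize(im,(800,400),interpolation=2)
c2=read_camera("side");b=cv2.resize(c2["img"][150:290,200:360],(400,350),interpolation=2)
z=np.zeros((600,800,3),np.uint8);z[:250]=cv2.resize(a,(800,250))if 0 else a[50:300];z[250:,:400]=b;z[250:,400:]=cv2.resize(c["img"][100:260,120:420],(400,350))
cv2.imwrite("pics/final.png",z[...,::-1])
E
```

```text
28.05 (array([-147.8,   72.1]), np.float64(120.7)) [-3.135 -0.18   0.168] [ 0.4 -1.2 -0.4]
[[280.9 144.3]]
[[260.8 147.4]]
[[240.7 150.5]]
```

View pics/final.png

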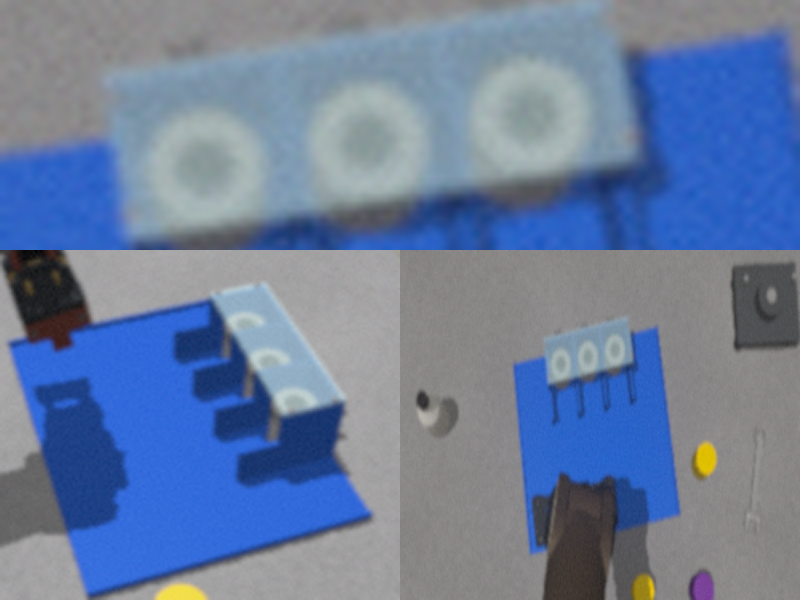

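All three pistons are upright under the cover at equal depth: strip px (205,165), (368,140) and (530,115). The oil bottle and spanner haven't moved, and the arm is clear.

```bash
python3 -c "
from workcell import robot
print(robot.hand_in())"
```

```text
the job is handed in; nothing more can be done
None
```

All three pistons stand upright in their cells, each pushed to a firm stop (about 22–24 N) at the same depth; the oil bottle and spanner were not touched, and the job was handed in at about 28 s with no verdict shown.

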